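# Push the transfer roller up into its parking rest

## Task

Park the loose polished steel roller: with the fingertips behind it, push it slowly and steadily up the ramp of its rest, over the crest and into the seat against the end stop, then take the hand away. Keep the fingers behind it so that it neither shoots ahead up the ramp nor runs back down, and never lift it off the rest. Leave the small things standing around the rest where they are.

Things in the scene. Friction and masses are not known exactly. Their poses are not given: they have to be found in the camera images.
- roller: Loose hollow polished steel roller, 50 mm diameter, 120 mm long, about 0.45 kg, slippery, with black end caps and 12 mm axle stubs standing 8 mm out of its ends. Origin at its centre; its y axis is the roller's axis (x and z turn as it rolls). It lies across the flat bay at the low end of the rest and rolls freely.
- rest: Parking rest fixed to the table, 350x179 mm: grey base, plywood track between aluminium rails 127 mm apart, 14 mm above the track. Origin: centre of its underside, on the table; x points uphill along the track, y across. Flat bay, 14 mm above the table, from a 4 mm lip at x = -0.17 to -0.05; ramp to the crest at +0.10; seat; end stop with rubber face at +0.1535, top 70 mm above the table.
- ramp: Sloping part of the rest's track, fixed to the rest: straight, 10 degrees, 152 mm long, from the flat bay (14 mm above the table) to the crest (40 mm above the table). Origin on its surface at the foot, mid width; x points up the slope, y across, z square to the surface.
- seat (a point): Where the roller's centre lies when seated against the end stop: x = 0.1285, y = 0, z = 0.0587 in the rest's frame. Behind the crest the track falls 15 degrees to the stop, so past the crest the roller rolls about 7 mm down into the seat by itself and stays.
- kiln_prop: Bystander: short pale clay cylinder, 29 mm diameter, 36 mm high, standing beside the rest; origin at the centre of its underside. Not to be moved.
- cork: Bystander: brown cork stopper, 32 mm diameter, 31 mm high, standing beside the rest; origin at the centre of its underside. Not to be moved.
- seal_stamp: Bystander: dark waisted seal stamp, 28 mm diameter, 64 mm high, standing beside the rest; origin at the centre of its underside. Not to be moved.
Not all that is in view belongs to the job. Of the things like the roller, leave any that is green or pink; of the rest the larger one is meant.

How it is judged:
By the outcome, as a careful person would: the job done as asked, in the order asked, and still so for the second after the job is handed in, with the robot touching nothing.
It also fails if it takes over 45 s, if anything falls off the work surface, if the arm or the gripper's body presses on something with over 40 N, if the wrist force passes 120 N, or if a joint passes its speed limit or range.

## Robot

A 6-joint arm with a two-finger parallel gripper is mounted at the origin on a cart in front of the work surface, level with it; the furniture and walls round the work are solid. World frame = base frame: x ahead of the robot, y to its left, z up, the work surface at z = 0. Lengths are in m, angles in rad, forces in N, time in s.
With the tool pointing down it reaches from about 0.375 to 0.975 m from the base axis. Payload 3.8 kg.
Tool frame: the origin (TCP) lies midway between the tips of the shut fingers; the grasp point (between the pads) lies 19 mm behind it; z points along the fingers, y is the direction in which the jaws open and shut (so a half turn about z gives the same grasp; the last joint's range is limited). The gripper opens to 85 mm and grips with 20 to 120 N. Pads are 22 mm wide; open, the fingers measure 114 mm over their backs; the gripper's body (76 mm by 85 mm) begins 54 mm behind the grasp point. The pads swing forward as they close: fully open they stand 13 mm farther back than shut.
Start: joints at [1.095, 0.264, 1.604, -0, 1.274, -0.037], TCP at [0.287, 0.611, 0.231] pointing down, gripper open.
Joint ranges: [-2.63, 2.63], [-0.94, 2.18], [0.31, 2.57], [-1.31, 4.45], [0, 2.66], [-2.55, 2.55]. Speed limits (rad/s): [2.57, 2.57, 3.14, 3.14, 3.14, 3.14].

## Interface

Orientations are given as a unit quaternion [x, y, z, w].
In Python, from workcell import r gives the robot as it stands. The module is installed in compiled form; this text tells all that it offers.
- The arm moves only by the tool play_rows, never from a script. Its argument "targets" is a list that holds one entry, the list of rows, each a list of 5 numbers: the opening, from 0 (shut) to 1 (fully open), then the shift along the tool's x, y, z in mm, then the turn about the tool's z in rad. A call has 1 to 8 rows; each row shifts and turns the commanded pose from where the row before left it, along the tool's axes as they then stand; what a row does not reach is not made up. A row lasts 1/12 s, in which the tool goes at most 41.7 mm and 7.16 degrees, less where a joint would pass 70% of its speed; a pose out of reach is approached as far as the arm can. A call is refused whole if a number of a shift passes 41.7 or a number of a turn 0.125, either way. A call with a gripper value outside its range is refused whole. The fingers move at their own pace and stop on an object; the grip force is fixed at half the most. Time passes only in rows, so rows that do not move let the fingers close. It gives the time, the measured TCP pose, the force and the opening at its end, in the units of the state.
- r.observe(): the state, without advancing time (a new reading comes with each control period).
- r.get_image(name): name is "scene" or "top"; returns a dict with "image" (400x640x3 uint8, blue, green, red), "vfov" (degrees; the focal length in pixels is half the picture's height over the tangent of half this angle, whatever the lens; pixels are square), "cx", "cy" (the principal point, pixels), "R" (3x3) and "t" (3): a world point X has camera coordinates R X + t. Camera axes: x right, y down, z forward; pixel columns grow to the right and rows downward; lengths in m; the calibration is good to about 2 mm. A picture is of the moment at which its call begins. There is no depth.
- r.sign_off(): hands the job in, once; it reports no verdict.
Trained networks look in a picture, given as the dict that the camera call returned (one of the last four; its "shot" number tells which), for a name from the list of things; names that differ only in an ending like _2 or _b are one class to them, and where a whole thing is asked for, a point or a joint stands for the part that bears it (a point fixed in the world has none). Each returns a list of dicts, best first, with "score" (0 to 1); they miss things now and then, are a little off and sometimes report something else, mostly with a low value. They report only what shows in the picture. A call takes as long as a camera call. They do not tell look-alikes from the thing itself.
- r.silhouettes(picture, query): "mask" (400x640 bool, what is visible of it).
- r.spot_point(picture, query): "at" ([x, y, z] in m, in the coordinates of the camera as it stood for that picture, good to about 4 mm: a listed point, or the origin of a listed thing).
The state is a dict: "clock": time; "joint_positions": joint angles; "joint_velocities": joint speeds; "effort": joint torques, N m; "tool_pos": TCP position; "eef_rot": TCP orientation; "force": force on the tool from outside, world axes, zero at the start; "wrist_torque": the same for the moment, N m; "width": opening from 0.0 (shut) to 1.0 (fully open).
Only numpy, scipy, OpenCV 4.12 (cv2) and the standard library are available. Lean on these libraries where they do the work, as an engineer would, in place of code of your own. Each camera call takes 0.05 s, during which the arm holds its last target. There are 200 camera calls.

## Working session

There is one attempt and no reset: what is moved stays moved. The work goes in short steps, Python scripts to look and compute and a tool call to move; the robot and the scene stay as the last step left them, time stands still between calls to the robot, and variables do not carry over. Pictures are saved under pics/ and viewed, about 8 in all and at most 12, crops included, and the job is handed in when it is done.

Besides the shell and the picture viewer there is one more tool, called as name(argument=value, ...) on one line, values as JSON. play_rows: Moves the arm, as the interface text tells. Its arguments: {"type":"object","properties":{"targets":{"type":"array"}},"required":["targets"]}

```bash
mkdir -p pics; cat > h.py <<'E'
import numpy as np, cv2
from workcell import r
def toworld(p,at): return np.array(p["R"]).T@(np.array(at)-np.array(p["t"]))
def proj(p,X):
    f=200/np.tan(np.radians(p["vfov"])/2); c=np.array(p["R"])@np.array(X)+np.array(p["t"])
    return np.array([p["cx"]+f*c[0]/c[2],p["cy"]+f*c[1]/c[2]])
def ray(p,uv,z):
    f=200/np.tan(np.radians(p["vfov"])/2); R=np.array(p["R"]);o=-R.T@np.array(p["t"])
    d=R.T@np.array([(uv[0]-p["cx"])/f,(uv[1]-p["cy"])/f,1]); return o+d*(z-o[2])/d[2]
E
python3 - <<'E'
from h import *
for n in ("scene","top"):
    p=r.get_image(n); cv2.imwrite(f"pics/{n}0.png",p["image"]); print(n,p["image"].shape,p["vfov"])
    for q in ("roller","rest","ramp","seat","kiln_prop","cork","seal_stamp"):
        for d in r.spot_point(p,q)[:4]:
            w=toworld(p,d["at"]); print(q,round(d["score"],2),w.round(4),proj(p,w).round())
s=r.observe(); print({k:np.round(v,3) for k,v in s.items()})
E
```

```text
scene (400, 640, 3) 56.953896258067154
roller 0.63 [0.7408 0.1687 0.0137] [287. 189.]
roller 0.59 [ 0.5683 -0.4073  0.0159] [468. 284.]
rest 0.74 [ 5.548e-01 -1.259e-01 -3.000e-04] [339. 250.]
ramp 0.84 [ 0.5326 -0.1708  0.0097] [352. 257.]
seat 0.91 [ 0.5989 -0.0024  0.0607] [306. 206.]
kiln_prop 0.58 [ 0.7113 -0.1549 -0.0018] [379. 227.]
cork 0.75 [ 6.661e-01 -2.754e-01 -2.000e-04] [418. 248.]
seal_stamp 0.84 [ 0.3629 -0.1948 -0.0007] [319. 308.]
seal_stamp 0.69 [ 0.7122 -0.1529  0.0011] [379. 225.]
top (400, 640, 3) 49.23631142491442
roller 0.93 [ 0.5236 -0.2138  0.0397] [389. 207.]
roller 0.86 [0.739  0.166  0.0137] [248. 132.]
roller 0.85 [0.5982 0.296  0.0259] [199. 183.]
ramp 0.75 [ 0.5396 -0.1731  0.0138] [373. 202.]
ramp 0.35 [ 0.6653 -0.2748  0.0024] [408. 156.]
seat 0.61 [ 0.5964 -0.0033  0.0566] [310. 181.]
kiln_prop 0.48 [ 0.7153 -0.1595  0.0035] [366. 139.]
cork 0.46 [ 0.6646 -0.2741  0.0009] [407. 156.]
seal_stamp 0.5 [ 0.3623 -0.1865 -0.0009] [379. 266.]
{'clock': np.float64(0.8), 'joint_positions': array([ 1.095,  0.264,  1.604,  0.   ,  1.274, -0.037]), 'joint_velocities': array([ 0.001,  0.001, -0.002,  0.002,  0.001, -0.001]), 'effort': array([-0.0000e+00, -5.1498e+01, -3.6770e+01,  0.0000e+00,  1.0000e-03,
        0.0000e+00]), 'tool_pos': array([0.287, 0.611, 0.231]), 'eef_rot': array([0.218, 0.976, 0.   , 0.   ]), 'force': array([-0.439, -0.521, -0.425]), 'wrist_torque': array([-0.   , -0.017,  0.053]), 'width': np.float64(1.0)}
```

View both.

View pics/scene0.png

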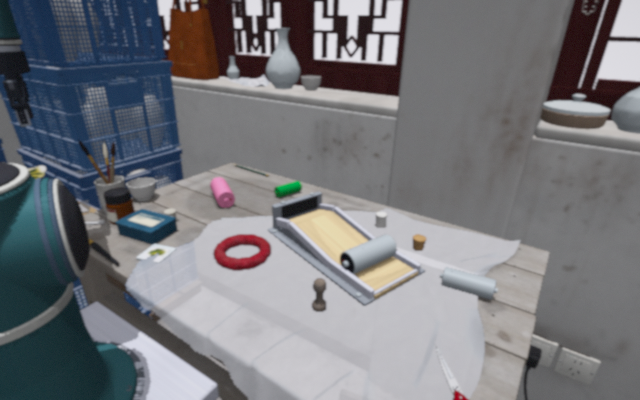

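View pics/top0.png

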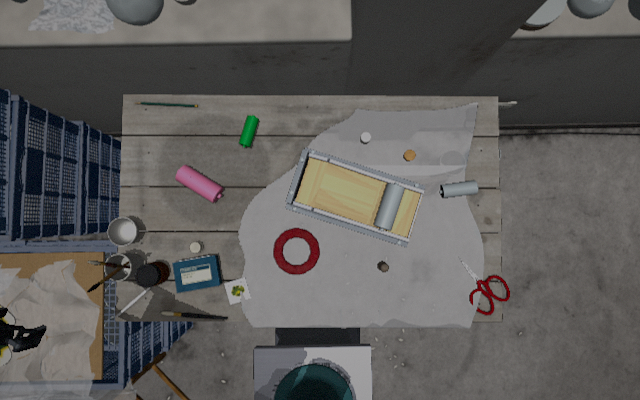

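```bash
python3 - <<'E'
from h import *
from scipy.optimize import least_squares
p=r.get_image("top"); im=p["image"]
c=np.array([.555,-.125]); 
for q,z in (("rest",0.0),("roller",.039)):
    for d in r.silhouettes(p,q)[:3]:
        m=d["mask"].astype(np.uint8); cs=max(cv2.findContours(m,0,2)[0],key=cv2.contourArea)
        if len(cs)<4: continue
        # map contour to plane z, rectangle in world
        W=np.array([ray(p,x[0],z)[:2] for x in cs]).astype(np.float32)
        (a,b),(w,h),t=cv2.minAreaRect(W*1000); print(q,round(d["score"],2),int(m.sum()),(round(a),round(b)),(round(w),round(h)),round(t,1))
th=np.radians(70.7)
big=cv2.resize(im[130:260,270:480],None,fx=3.8,fy=3.8,interpolation=cv2.INTER_CUBIC)
def P(x,y,z):
    X=[c[0]+x*np.cos(th)-y*np.sin(th),c[1]+x*np.sin(th)+y*np.cos(th),z]
    return tuple(int(v) for v in (proj(p,X)-[270,130])*3.8)
def poly(pts,col): cv2.polylines(big,[np.array([P(*q) for q in pts])],True,col,1)
poly([(-.175,-.0895,0),(-.175,.0895,0),(.175,.0895,0),(.175,-.0895,0)],(0,0,255))
poly([(.1535,-.0635,.07),(.1535,.0635,.07)],(255,0,0))
poly([(-.17,-.0635,.014),(-.17,.0635,.014)],(255,0,0))
poly([(-.094-.025,-.06,.039),(-.094-.025,.06,.039),(-.094+.025,.06,.039),(-.094+.025,-.06,.039)],(0,255,0))
cv2.imwrite("pics/ov1.png",big)
E
```

```text
rest 0.57 7608 (554, -125) (362, 184) 71.0
roller 0.84 514 (567, -402) (38, 102) 7.0
roller 0.81 888 (596, 294) (137, 51) 58.5
roller 0.72 407 (734, 160) (35, 90) 72.7
```

View pics/ov1.png

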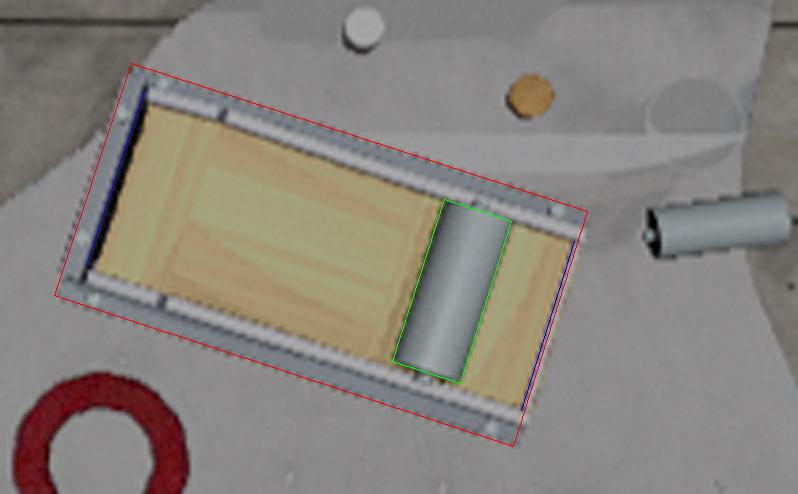

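Candidates in top view: grey roller on the rest (389,207), grey loose one (459,188), green (249,131), and pink (199,183). Green and pink are excluded. The one on the rest fits 120x50 mm, while the loose grey one is about 100x38 mm, so I take the one on the rest. The overlay crop confirms it: the green outline fits, and the rest pose is about (0.555, -0.125) at 70.7°.

play_rows(targets=[[[0.5,0,0,-40,0],[0.5,0,0,-40,0],[0.5,-23.8,-29.3,0,0.1223],[0.5,-27.2,-26.1,0,0.1223],[0.5,-30.1,-22.6,0,0.1223],[0.5,-32.7,-18.8,0,0.1223],[0.5,-34.7,-14.7,0,0.1223],[0.5,-36.3,-10.3,0,0.1223]]])

```text
clock: 1.62
tool_pos: [0.3413, 0.3898, 0.3114]
eef_rot: [0.556, 0.831, 0.0, 0.0]
force: [0.4, 0.2, 0.4]
width: 0.501
```

play_rows(targets=[[[0.5,-37.2,-5.8,0,0.1223],[0.5,-37.7,-1.2,0,0.1223],[0.5,-37.5,3.4,0,0.1223],[0.5,-36.9,7.9,0,0.1223],[0.5,-35.6,12.3,0,0.1223],[0.5,-33.9,16.6,0,0.1223],[0.5,-31.5,20.6,0,0],[0.5,-31.5,20.6,0,0]]])

```text
clock: 2.28
tool_pos: [0.4139, 0.0972, 0.3117]
eef_rot: [0.815, 0.579, 0.001, 0.0]
force: [0.4, -0.7, -0.3]
width: 0.498
```

play_rows(targets=[[[0.5,-31.4,20.5,0,0],[0.5,-31.4,20.5,0,0],[0.5,-31.4,20.5,0,0],[0.5,-31.4,20.5,0,0],[0.5,-31.4,20.5,0,0],[0.5,-31.4,20.5,0,0],[0.5,-31.4,20.5,0,0],[0.5,-31.4,20.5,0,0]]])

```text
clock: 2.95
tool_pos: [0.486, -0.1943, 0.3116]
eef_rot: [0.815, 0.579, 0.0, 0.0]
force: [0.1, 0.5, 0.7]
width: 0.501
```

play_rows(targets=[[[0.5,-31.4,20.5,0,0],[0.5,-31.4,20.5,0,0],[0.5,0,0,40,0],[0.5,0,0,40,0],[0.5,0,0,40,0],[0.5,0,0,40,0],[0.5,0,0,40,0],[0.5,0,0,0,0]]])

```text
clock: 3.62
tool_pos: [0.4976, -0.2615, 0.1023]
eef_rot: [0.815, 0.579, -0.003, -0.007]
force: [-2.3, 0.2, -1.4]
width: 0.499
```

```bash
cat >> h.py <<'E'
C=np.array([.555,-.125]);TH=np.radians(70.7);U=np.array([np.cos(TH),np.sin(TH)]);V=np.array([-U[1],U[0]])
def rf(w): d=np.array(w)[:2]-C; return np.array([d@U,d@V,w[2]]).round(4)
E
python3 - <<'E'
from h import *
s=r.observe(); print(rf(s["tool_pos"]),s["clock"],2*np.degrees(np.arctan2(s["eef_rot"][1],s["eef_rot"][0])))
p=r.get_image("scene"); q=r.get_image("top")
for d in r.spot_point(q,"roller"): print("top",round(d["score"],2),rf(toworld(q,d["at"])))
for d in r.spot_point(p,"roller"): print("sc",round(d["score"],2),rf(toworld(p,d["at"])))
a=cv2.resize(p["image"][180:320,250:470],None,fx=3.2,fy=3.2,interpolation=2)
cv2.imwrite("pics/s2.png",a)
E
```

```text
[-0.1478  0.009   0.1023] 3.6167 70.75594290464007
top 0.89 [-0.0943 -0.      0.0404]
top 0.71 [0.4154 0.0947 0.0301]
top 0.66 [ 0.3366 -0.081   0.0156]
top 0.52 [-0.2574 -0.1122  0.0207]
sc 0.87 [-0.0905 -0.0015  0.041 ]
sc 0.75 [0.4182 0.1027 0.0259]
sc 0.71 [ 0.3363 -0.0764  0.0142]
sc 0.68 [-0.2604 -0.1061  0.0153]
```

View pics/s2.png

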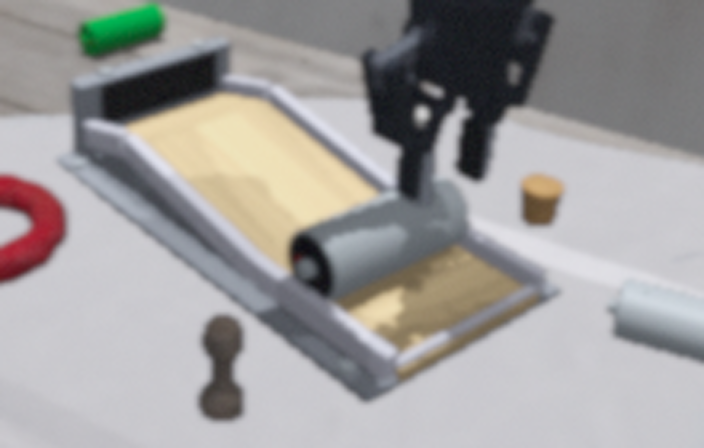

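play_rows(targets=[[[0.5,0,9,0,0],[0.5,0,0,0,0],[0.5,0,0,0,0]]])

```text
clock: 4.07
tool_pos: [0.5148, -0.2692, 0.1141]
eef_rot: [0.815, 0.579, 0.001, 0.002]
force: [0.1, 0.8, 0.4]
width: 0.502
```

```bash
python3 - <<'E'
from h import *
s=r.observe(); print(rf(s["tool_pos"]),s["eef_rot"].round(4) if hasattr(s["eef_rot"],"round") else s["eef_rot"], s["force"],np.array(s["joint_velocities"]).round(3))
E
```

```text
[-0.1494 -0.0097  0.1141] [0.8152 0.5792 0.001  0.0023] [0.06483739 0.78597294 0.358178  ] [-0.004  0.003  0.027 -0.001  0.004 -0.001]
```

play_rows(targets=[[[0.5,0,-9,0,0],[0.5,0,0,0,0],[0.5,0,0,0,0],[0.5,0,0,0,0]]])

```text
clock: 4.4
tool_pos: [0.5036, -0.2649, 0.1113]
eef_rot: [0.815, 0.579, -0.0, -0.0]
force: [0.4, 0.1, -0.0]
width: 0.504
```

```bash
python3 - <<'E'
from h import *
s=r.observe(); print(rf(s["tool_pos"]),np.round(s["eef_rot"],4), s["force"],np.array(s["joint_velocities"]).round(3))
E
```

```text
[-0.149   0.0022  0.1113] [ 0.8153  0.579  -0.     -0.    ] [ 0.36808914  0.07483547 -0.02440661] [ 0.001  0.006 -0.008 -0.002 -0.002 -0.001]
```

play_rows(targets=[[[0.5,0,2,14,0],[0.5,0,0,16,0],[0.5,0,0,16,0],[0.5,0,0,14,0],[0.5,0,0,12,0],[0.5,0,0,8,0],[0.5,0,0,0,0],[0.5,0,0,0,0]]])

```text
clock: 5.07
tool_pos: [0.5057, -0.2656, 0.031]
eef_rot: [0.815, 0.579, -0.0, -0.0]
force: [-0.8, -0.6, -0.3]
width: 0.496
```

```bash
python3 - <<'E'
from h import *
s=r.observe(); print(rf(s["tool_pos"]),np.round(s["eef_rot"],4), s["force"],np.array(s["joint_velocities"]).round(3))
p=r.get_image("scene"); q=r.get_image("top")
for d in r.spot_point(q,"roller")[:2]: print("top",round(d["score"],2),rf(toworld(q,d["at"])))
a=cv2.resize(p["image"][180:320,250:470],None,fx=2.6,fy=2.6,interpolation=2)
cv2.imwrite("pics/s3.png",a)
E
```

```text
[-0.149  0.     0.031] [ 8.153e-01  5.791e-01 -2.000e-04 -4.000e-04] [-0.79214471 -0.64259306 -0.25925033] [-0.    -0.018 -0.017  0.001  0.001  0.001]
top 0.94 [ 0.3367 -0.0785  0.0136]
top 0.84 [0.4128 0.0945 0.0247]
```

View pics/s3.png

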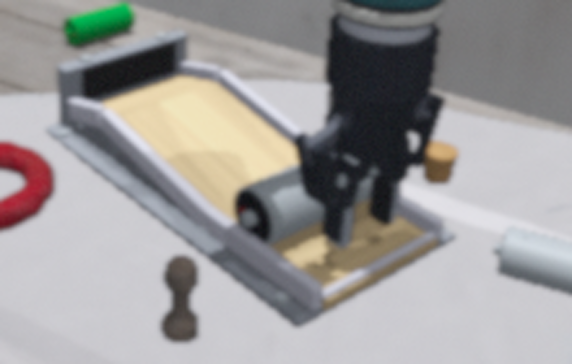

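play_rows(targets=[[[0.5,0,0,3,0],[0.5,1,0,2,0],[0.5,2,0,0,0],[0.5,3,0,0,0],[0.5,3,0,0,0],[0.5,3,0,0,0],[0.5,3,0,0,0],[0.5,3,0,0,0]]])

```text
clock: 5.88
tool_pos: [0.512, -0.2483, 0.0263]
eef_rot: [0.815, 0.579, 0.0, 0.0]
force: [0.5, -0.8, 0.2]
width: 0.495
```

play_rows(targets=[[[0.5,3,0,0,0],[0.5,3,0,0,0],[0.5,3,0,0,0],[0.5,3,0,0,0],[0.5,3,0,0,0],[0.5,3,0,0,0],[0.5,3,0,0,0],[0.5,3,0,0,0]]])

```text
clock: 6.55
tool_pos: [0.5198, -0.2258, 0.0263]
eef_rot: [0.815, 0.579, -0.0, -0.0]
force: [-0.2, -0.4, 0.3]
width: 0.499
```

```bash
python3 - <<'E'
from h import *
s=r.observe(); print(rf(s["tool_pos"]),np.round(s["eef_rot"],4), s["force"],s["clock"])
p=r.get_image("scene"); q=r.get_image("top")
for n,i in (("top",q),("sc",p)):
  for d in r.spot_point(i,"roller")[:4]: print(n,round(d["score"],2),rf(toworld(i,d["at"])))
cv2.imwrite("pics/s4.png",cv2.resize(p["image"][180:320,250:470],None,fx=2.6,fy=2.6,interpolation=2))
E
```

```text
[-1.068e-01 -1.000e-04  2.630e-02] [ 0.8153  0.5791 -0.     -0.    ] [-0.2305537  -0.36196418  0.31955111] 6.55
top 0.88 [-0.0687  0.0001  0.0388]
top 0.86 [ 0.3363 -0.0818  0.0157]
top 0.79 [0.4122 0.0965 0.027 ]
top 0.68 [-0.2606 -0.112   0.0197]
sc 0.96 [0.4158 0.1006 0.0266]
sc 0.87 [ 0.3367 -0.0771  0.0157]
sc 0.66 [-0.2613 -0.1082  0.0149]
```

View pics/s4.png

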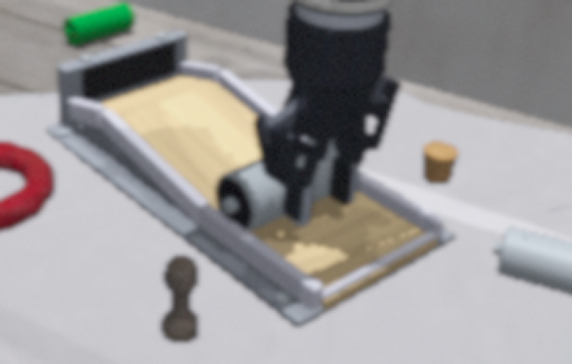

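play_rows(targets=[[[0.5,3,0,0,0],[0.5,3,0,0,0],[0.5,3,0,0,0],[0.5,3,0,0,0],[0.5,3,0,0,0],[0.5,3,0,0,0],[0.5,3,0,-0.5,0],[0.5,3,0,-0.5,0]]])

```text
clock: 7.42
tool_pos: [0.5279, -0.2035, 0.0275]
eef_rot: [0.815, 0.579, -0.0, 0.0]
force: [0.5, -1.7, 0.4]
width: 0.501
```

play_rows(targets=[[[0.5,3,0,-0.53,0],[0.5,3,0,-0.53,0],[0.5,3,0,-0.53,0],[0.5,3,0,-0.53,0],[0.5,3,0,-0.53,0],[0.5,3,0,-0.53,0],[0.5,3,0,-0.53,0],[0.5,3,0,-0.53,0]]])

```text
clock: 8.08
tool_pos: [0.5356, -0.1804, 0.0316]
eef_rot: [0.815, 0.579, -0.0, -0.0]
force: [-0.4, -2.4, 1.5]
width: 0.5
```

```bash
cat > look.py <<'E'
from h import *
import sys
s=r.observe(); print(rf(s["tool_pos"]),np.round(s["eef_rot"],4), np.round(s["force"],2),s["clock"])
p=r.get_image("scene"); q=r.get_image("top")
for n,i in (("top",q),("sc",p)):
  for d in r.spot_point(i,"roller")[:5]:
    w=rf(toworld(i,d["at"]))
    if abs(w[0])<.2 and abs(w[1])<.08: print(n,round(d["score"],2),w)
cv2.imwrite(f"pics/{sys.argv[1]}.png",cv2.resize(p["image"][170:320,250:470],None,fx=2.6,fy=2.6,interpolation=2))
E
python3 look.py s5
```

```text
[-0.0587 -0.      0.0316] [ 0.8153  0.5791 -0.     -0.    ] [-0.35 -2.35  1.54] 8.0833
top 0.88 [-0.0244  0.0012  0.046 ]
sc 0.62 [-0.0217  0.0021  0.0482]
```

play_rows(targets=[[[0.5,3,0,-0.53,0],[0.5,3,0,-0.53,0],[0.5,3,0,-0.53,0],[0.5,3,0,-0.53,0],[0.5,3,0,-0.53,0],[0.5,3,0,-0.53,0],[0.5,3,0,-0.53,0],[0.5,3,0,-0.53,0]]])

```text
clock: 8.95
tool_pos: [0.5436, -0.1578, 0.0359]
eef_rot: [0.815, 0.579, 0.0, 0.0]
force: [-0.2, -2.1, 1.0]
width: 0.499
```

play_rows(targets=[[[0.5,3,0,-0.53,0],[0.5,3,0,-0.53,0],[0.5,3,0,-0.53,0],[0.5,3,0,-0.53,0],[0.5,3,0,-0.53,0],[0.5,3,0,-0.53,0],[0.5,3,0,-0.53,0],[0.5,3,0,-0.53,0]]])

```text
clock: 9.62
tool_pos: [0.5514, -0.1352, 0.04]
eef_rot: [0.815, 0.579, -0.0, -0.0]
force: [-0.5, -1.5, 1.3]
width: 0.497
```

```bash
python3 look.py s6
```

```text
[-0.0108  0.      0.04  ] [ 0.8153  0.5791 -0.     -0.    ] [-0.51 -1.55  1.26] 9.6167
top 0.54 [ 0.0268 -0.0009  0.0551]
```

View pics/s6.png

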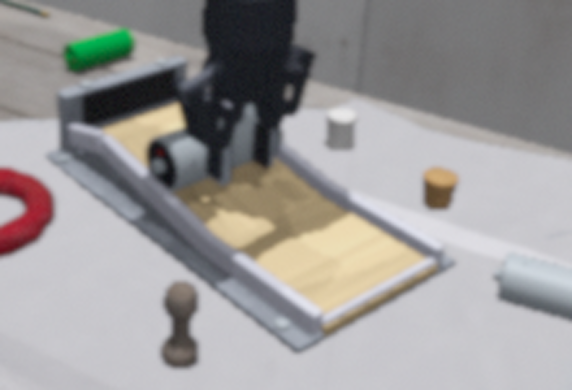

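The roller sits squarely against both fingers at mid-ramp, with everything else still standing. Continuing.

play_rows(targets=[[[0.5,3,0,-0.53,0],[0.5,3,0,-0.53,0],[0.5,3,0,-0.53,0],[0.5,3,0,-0.53,0],[0.5,3,0,-0.53,0],[0.5,3,0,-0.53,0],[0.5,3,0,-0.53,0],[0.5,3,0,-0.53,0]]])

```text
clock: 10.48
tool_pos: [0.5594, -0.1125, 0.0443]
eef_rot: [0.815, 0.579, -0.0, 0.0]
force: [-0.6, -1.6, 1.5]
width: 0.5
```

play_rows(targets=[[[0.5,3,0,-0.53,0],[0.5,3,0,-0.53,0],[0.5,3,0,-0.53,0],[0.5,3,0,-0.53,0],[0.5,3,0,-0.53,0],[0.5,3,0,-0.53,0],[0.5,3,0,-0.53,0],[0.5,3,0,-0.53,0]]])

```text
clock: 11.15
tool_pos: [0.5672, -0.0898, 0.0485]
eef_rot: [0.815, 0.579, -0.0, -0.0]
force: [-1.6, -2.8, 1.5]
width: 0.501
```

```bash
python3 look.py s7
```

```text
[0.0372 0.0001 0.0485] [ 0.8153  0.5791 -0.     -0.    ] [-1.64 -2.76  1.54] 11.15
top 0.5 [0.0716 0.0011 0.0645]
sc 0.82 [0.0766 0.0007 0.0642]
sc 0.16 [-0.0507  0.004   0.008 ]
```

play_rows(targets=[[[0.5,2.5,0,-0.45,0],[0.5,2.5,0,-0.45,0],[0.5,2.5,0,-0.45,0],[0.5,2.5,0,-0.45,0],[0.5,2.5,0,-0.45,0],[0.5,2.5,0,-0.45,0],[0.5,2,0,-0.35,0],[0.5,2,0,-0.35,0]]])

```text
clock: 12.02
tool_pos: [0.5735, -0.0719, 0.0519]
eef_rot: [0.815, 0.579, 0.0, 0.0]
force: [-0.9, -1.6, 1.6]
width: 0.499
```

play_rows(targets=[[[0.5,2,0,-0.35,0],[0.5,2,0,-0.2,0],[0.5,2,0,0,0],[0.5,2,0,0,0],[0.5,2,0,0,0],[0.5,2,0,0,0],[0.5,2,0,0,0],[0.5,2,0,0,0]]])

```text
clock: 12.68
tool_pos: [0.5787, -0.0568, 0.0524]
eef_rot: [0.815, 0.579, 0.0, -0.0]
force: [0.4, 0.6, 0.2]
width: 0.501
```

```bash
python3 look.py s8
```

```text
[0.0722 0.0002 0.0524] [ 8.153e-01  5.791e-01  0.000e+00 -1.000e-04] [0.45 0.58 0.2 ] 12.6833
top 0.45 [ 0.1269 -0.0003  0.0584]
top 0.2 [-0.0033  0.0062  0.0022]
sc 0.73 [0.1274 0.0006 0.0599]
```

View pics/s8.png

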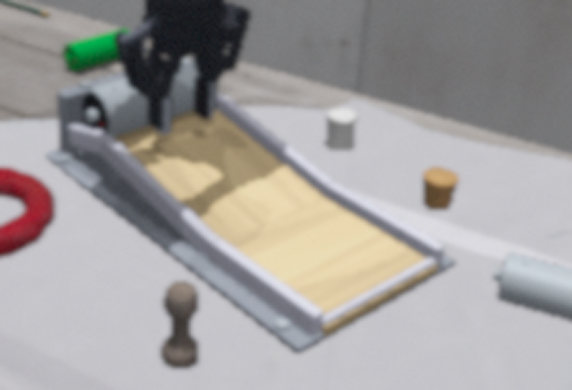

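The roller is seated at x≈0.127 with no contact force. Taking the hand away, back and up.

play_rows(targets=[[[0.5,-4,0,0,0],[0.5,-8,0,-6,0],[0.5,-8,0,-15,0],[0.5,-8,0,-25,0],[0.5,-8,0,-30,0],[0.5,-10,0,-30,0],[0.5,-10,0,-30,0],[0.5,-10,0,-20,0]]])

```text
clock: 13.55
tool_pos: [0.5576, -0.1209, 0.2125]
eef_rot: [0.815, 0.579, 0.001, 0.002]
force: [0.9, -0.2, 0.9]
width: 0.499
```

play_rows(targets=[[[0.5,-30,0,-10,0],[0.5,-30,0,0,0],[0.5,-30,0,0,0],[0.5,-20,0,0,0],[0.5,-10,0,0,0],[0.5,0,0,0,0],[0.5,0,0,0,0],[0.5,0,0,0,0]]])

```text
clock: 14.22
tool_pos: [0.5176, -0.2319, 0.2184]
eef_rot: [0.815, 0.579, 0.0, -0.0]
force: [0.1, 1.2, -1.0]
width: 0.496
```

```bash
python3 look.py s9; python3 - <<'E'
from h import *
p=r.get_image("scene");q=r.get_image("top")
for i in (p,q):
  for n in ("kiln_prop","cork","seal_stamp"):
    for d in r.spot_point(i,n)[:1]: print(n,round(d["score"],2),toworld(i,d["at"]).round(3))
a=cv2.resize(q["image"][130:280,270:480],None,fx=2.6,fy=2.6,interpolation=2); cv2.imwrite("pics/t9.png",a)
E
```

```text
[-0.1133 -0.      0.2184] [ 8.152e-01  5.791e-01  2.000e-04 -3.000e-04] [ 0.12  1.23 -0.96] 14.2167
top 0.79 [ 0.1226 -0.0008  0.0589]
sc 0.68 [0.1266 0.002  0.0601]
kiln_prop 0.48 [ 0.715 -0.152 -0.002]
cork 0.73 [ 0.667 -0.27  -0.004]
seal_stamp 0.63 [ 0.362 -0.194 -0.004]
kiln_prop 0.63 [ 0.714 -0.16   0.006]
cork 0.67 [ 0.665 -0.272  0.003]
seal_stamp 0.42 [ 0.364 -0.187 -0.002]
```

View pics/s9.png

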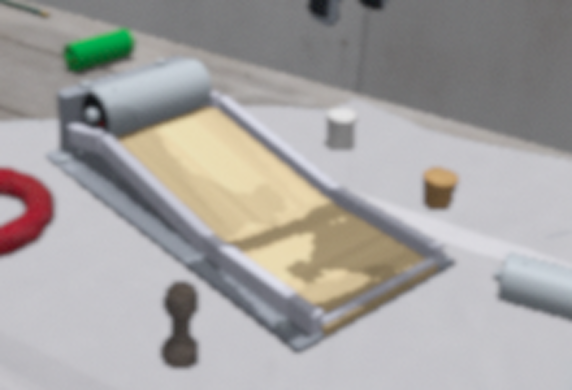

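The roller lies in the seat against the stop, the hand is clear, and the bystanders haven't moved. Handing in.

```bash
python3 -c "
from workcell import r
print(r.sign_off())"
```

```text
the job is handed in; nothing more can be done
None
```

The roller is parked in its seat against the end stop, and I handed the job in at about 14.5 s of the 45 s allowed. I pushed it with both half-open fingertips at about 36 mm/s along the bay and up the ramp. I slowed to about 24 mm/s over the crest, then backed the hand off and raised it.

- **Roller:** after the hand was away, its centre measured x = 0.1266 m (scene camera) and 0.1226 m (top camera) in the rest's frame, against 0.1285 m nominal. The two views differ by 4 mm and the top view reads 6 mm short. Both heights (0.060 and 0.059 m) fit the seat, and the last picture shows the roller against the stop.
- **Forces:** the highest push force I read was about 3.5 N. With the roller seated and the hand clear, the readings were only sensor noise.
- **Bystanders:** the kiln prop, cork and seal stamp measured within about 8 mm of where they started, which is no more than the two cameras differ from each other. They look unmoved in the pictures.

Early on, I read the position while the arm was still swinging after its fast descent. That led to a wrong 9 mm sideways correction in free air, which I undid before going near the roller.

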